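# Stand the slumped sketchbook back in its row

## Robot

A 6-joint arm with a two-finger parallel gripper is mounted at the origin on the work surface. World frame = base frame: x ahead of the robot, y to its left, z up, the work surface at z = 0. Lengths are in m, angles in rad, forces in N, time in s.
With the tool pointing down it reaches from about 0.4 to 0.825 m from the base axis. Payload 7 kg.
Tool frame: the origin (TCP) lies between the finger pads; the fingertips stand 8 mm ahead of it and the grasp point (between the pads) lies 11 mm behind it (env.tips_ahead is the distance from the TCP to the fingertips, in m); z points along the fingers, y is the line along which they close (so a half turn about z gives the same grasp; the last joint's range is limited). The gripper opens to 85 mm and grips with 20 to 120 N. Pads are 22 mm wide; open, the fingers measure 114 mm over their backs; the gripper's body (76 mm by 85 mm) begins 54 mm behind the grasp point. The pads swing forward as they close: fully open they stand 13 mm farther back than shut.
Start: joints at [-0.916, 0.359, 0.012, 0, -1.224, -0.288], TCP at [0.242, -0.63, 0.239] pointing down, gripper open.
Joint ranges: [-3.07, 3.07], [-1.43, 2.12], [-1.02, 1.25], [-3.03, 1.67], [-3.05, -0], [-3.03, 3.03]. Speed limits (rad/s): [2.39, 2.39, 3.01, 3.14, 3.14, 3.14].

## Interface

Orientations are given as a unit quaternion [w, x, y, z].
In Python, from rig import get_obs, camera, camera_info, workorder, models, env gives the robot as it stands. The module is installed in compiled form; this text tells all that it offers.
- The arm moves only by the tool move_arm, never from a script. Its argument "targets" is one flat list of numbers, 7 for each row, row after row: the opening in per cent of the stroke, from 0 (shut) to 100 (fully open), then the shift along the tool's x, y, z in m, then the turn, a rotation vector about the tool's x, y, z in rad. In form: [fingers, tx, ty, tz, ax, ay, az, fingers, tx, ty, tz, ax, ay, az, ...]. A call has exactly 10 rows; each row shifts and turns the commanded pose from where the row before left it, along the tool's axes as they then stand; what a row does not reach is not made up. A row lasts 1/12 s, in which the tool goes at most 41.7 mm and 7.16 degrees, less where a joint would pass 70% of its speed; a pose out of reach is approached as far as the arm can. A call with a gripper value outside its range is refused whole. The fingers move at their own pace and stop on an object; "grip_force" is the grip in N (left out, the last holds). Time passes only in rows, so rows that do not move let the fingers close, or fill a call up. It gives the time, the measured TCP pose, the force, the opening and the grip force at its end, in the units of the state.
- get_obs(): the state, without advancing time (a new reading comes with each control period).
- camera(name): name is "scene" or "top" or "wrist"; returns the picture (420x560x3 uint8, red, green, blue); there is no depth.
- camera_info(name): a dict with "K" (3x3 intrinsics, pixels), "k1" (the pictures are not rectified: a ray, as slopes to the right and down, at radius r is drawn at 1 + k1 r^2 times it, then the intrinsics apply), "eye" and "attitude" of the camera in the world. Camera axes: x right, y down, z forward; pixel columns grow to the right and rows downward; lengths in m; the calibration is good to about 2 mm. A picture is of the moment at which its call begins: read the wrist's pose just before it. camera_info takes no time and is no camera call; for the wrist camera it gives the pose at the moment of the call.
- workorder.job_done(): hands the job in; it is judged then, once.
Trained networks look in the newest picture that a camera, given by its name, has taken for a name from the list of things; names that differ only in an ending like _2 or _b are one class to them, and where a whole thing is asked for, a point or a joint stands for the part that bears it (a point fixed in the world has none). Each returns a list of dicts, best first, with "p" (0 to 1); they miss things now and then, are a little off and sometimes report something else, mostly with a low value. They report only what shows in the picture. A call takes as long as a camera call.
- models.spot_in(camera, label): "xyz" ([x, y, z] in m, in world coordinates, good to about 4 mm: the middle of the surface that is visible of it).
- models.outline_of(camera, label): "pixels" (420x560 bool, what is visible of it).
The state is a dict: "clock": time; "joint_pos": joint angles; "joint_vel": joint speeds; "tau": joint torques, N m; "tcp_pos": TCP position; "orientation": TCP orientation; "force": force on the tool from outside, world axes, zero at the start; "torque": the same for the moment, N m; "opening": finger opening in m; "finger_force": force on a finger pad.
Only numpy, scipy, OpenCV 4.12 (cv2) and the standard library are available. Lean on these libraries where they do the work, as an engineer would, in place of code of your own. Each camera call takes 0.05 s, during which the arm holds its last target. There are 200 camera calls.

## Task

The rust-red sketchbook at the open end of the row has slumped over onto the tool case. Gently push it back up with the fingertips so that it stands upright and close against the other books, and push its spine in so that it is in line with theirs. Only push it, do not pick it up, and leave the other books and the things on the bench where they are.

Things in the scene. Friction and masses are not known exactly. Their poses are not given: they have to be found in the camera images.
- red_book: loose rust-red hardback sketchbook, 150 mm tall, 140 deep, 28 thick, about 0.35 kg. Slumped sideways by 28 degrees: lower outer edge on the bench, foot near the last standing book, outer cover on the tool case's top edge; 15 to 45 mm out of line towards the robot. Origin mid-underside; x from spine (70 mm before it) to fore-edge; z foot to head; +y towards the row, leans to its -y
- red_book_spine (a point): centre of the red book's spine, 75 mm above its foot. The upright book slides when pushed here or up to 40 mm higher
- red_book_top_edge (a point): middle of the upper outer edge of the red book's outer cover, the side that overhangs the tool case, 150 mm from its foot; about 132 mm above the bench at the start and 150 mm when the book is upright. Pushed here towards the row, the book turns upright about its foot and then stands by itself
- book_ochre: ochre yellow hardback sketchbook, 150 mm tall, 140 mm deep, 28 mm thick, standing in the row, spine to the robot; origin at the middle of its underside, x from the spine (70 mm before the origin) to the fore-edge, z up along its height. Loose, 0.36 kg. The three standing books are in any order
- book_navy: navy blue hardback sketchbook, 154 mm tall, 140 mm deep, 28 mm thick, standing in the row, spine to the robot; origin at the middle of its underside, x from the spine (70 mm before the origin) to the fore-edge, z up along its height. Loose, 0.36 kg
- book_grey: grey hardback sketchbook, 146 mm tall, 140 mm deep, 28 mm thick, standing in the row, spine to the robot; origin at the middle of its underside, x from the spine (70 mm before the origin) to the fore-edge, z up along its height. Loose, 0.36 kg
- drawer_unit: fixed plywood desktop drawer unit, 240 mm wide (y), 200 deep (x), 205 tall; brush pot and brushes on top reach 345 mm. Origin mid-underside, drawer fronts on its -x side, facing the robot. The row stands against its -y side and runs along its y axis: three books of 28 mm, then the red one; the books' depth lies along its x axis, standing books' origins at x = -15 mm
- tool_case: fixed closed wooden tool case lying flat, 220 mm (x) by 150 mm (y), 75 mm tall, brass catches on its -y side; origin at the middle of its underside. Its +y top edge carries the slumped book; when the book is upright and against the row there are about 40 mm between the two
- mug: cream mug, 82 mm across, 88 mm tall, origin at the middle of its underside
- pliers_yellow: pliers with yellow grips lying on the bench, about 150 mm long, 15 mm high, origin under the rivet
- pliers_black: pliers with black grips lying on the bench, about 140 mm long, 15 mm high, origin under the rivet
- chasing_hammer: hammer with a pale wooden handle lying on the bench, 230 mm long
- flat_file: flat file with a wooden handle lying on the bench, 245 mm long, 20 mm high
- findings_tub: clear plastic tub with white lid and copper contents, 110 by 160 mm, 55 mm high, origin at the middle of its underside

How it is judged:
At the end, for the whole second after the job is handed in: the red book stands on the bench upright (within 4 degrees), within 14 mm of touching the row and within 5 degrees of its direction, its spine in line with the other three spines within 8 mm, at rest; the three other books stand upright within 12 mm of where they were (angle between each of red_book, book_ochre, book_navy, book_grey's own z axis and vertical below 0.07 rad and y of red_book in the frame of drawer_unit above -0.232 m and angle between the x axis of red_book and the x axis of drawer_unit, either way round below 0.09 rad and x of red_book in the frame of book_ochre between -0.008 and 0.008 m and distance of each of book_ochre, book_navy, book_grey from where it was at the start of the episode below 0.012 m and x of red_book in the frame of book_navy between -0.008 and 0.008 m and x of red_book in the frame of book_grey between -0.008 and 0.008 m and height (world z) of red_book below 0.006 m and linear speed of red_book below 0.01 m/s).
It fails at once if the red book is lifted off the bench (height (world z) of red_book above 0.028 m).
It fails at once if the red book is slapped over instead of being moved gently (it turns faster than 3 rad/s) (angular speed of red_book above 3 rad/s).
It fails at once if a standing book is shoved more than 20 mm or tipped (distance of any of book_ochre, book_navy, book_grey from where it was at the start of the episode above 0.02 m or angle between any of book_ochre, book_navy, book_grey's own z axis and vertical above 0.2 rad).
It fails at once if one of the other things on the bench is moved more than 15 mm (distance of any of mug, pliers_yellow, pliers_black, chasing_hammer, flat_file, findings_tub from where it was at the start of the episode above 0.015 m).
It also fails if it takes over 64 s, if anything falls off the work surface, if the arm or the gripper's body presses on something with over 40 N, if the wrist force passes 120 N, or if a joint passes its speed limit or range.

## Working session

There is one attempt and no reset: what is moved stays moved. The work goes in short steps, Python scripts to look and compute and a tool call to move; the robot and the scene stay as the last step left them, time stands still between calls to the robot, and variables do not carry over. Pictures are saved under pics/ and viewed, at most 11 in all, crops included, and the job is handed in when it is done.

Besides the shell and the picture viewer there is one more tool, called after "Call:" as name(argument=value, ...) on one line, values as JSON. move_arm: Moves the arm, as the interface text tells. Its arguments: {"type":"object","properties":{"targets":{"type":"array","items":{"type":"number"}},"grip_force":{"type":"number"}},"required":["targets"]}

```bash
mkdir -p pics; cat > h.py <<'E'
import numpy as np, cv2
from rig import get_obs, camera, camera_info, workorder, models, env
from scipy.spatial.transform import Rotation as R
def Rq(q): return R.from_quat([q[1],q[2],q[3],q[0]])
def save(n,f): cv2.imwrite('pics/'+f, camera(n)[:,:,::-1])
E
python3 - <<'E'
from h import *
a=camera('scene');b=camera('top')
cv2.imwrite('pics/a.png',np.vstack([a,b])[:,:,::-1][:, :, :] if 0 else cv2.resize(np.hstack([a,b]),(800,300))[:,:,::-1])
cv2.imwrite('pics/b.png',b[:,:,::-1]);cv2.imwrite('pics/c.png',a[:,:,::-1])
o=get_obs();print(o['clock'],o['tcp_pos'],o['orientation'],o['opening'],o['force'],env.tips_ahead)
print(Rq(o['orientation']).as_matrix().round(3))
for n in ['scene','top']:
  i=camera_info(n);print(n,i['eye'],i['attitude'])
  for l in ['red_book','red_book_spine','red_book_top_edge','book_ochre','book_navy','book_grey','drawer_unit','tool_case','mug','findings_tub']:
    print(l,[(np.round(d['xyz'],3),round(d['p'],2)) for d in models.spot_in(n,l)[:2]])
E
```

```text
0.1 [ 0.24188806 -0.62975963  0.23849047] [-1.96472997e-04 -1.82328588e-01  9.83237405e-01  6.72495492e-04] 0.08573450891824289 [-0.0341738   0.46173825 -0.24219607] 0.008
[[-0.934 -0.359 -0.001]
 [-0.359  0.934  0.001]
 [ 0.     0.001 -1.   ]]
scene [0.97549553 0.27947191 1.24569447] [-0.11298584  0.50175951  0.83367248 -0.20115114]
red_book []
red_book_spine []
red_book_top_edge [(array([ 0.526, -0.047,  0.111]), 0.7), (array([0.589, 0.006, 0.141]), 0.16)]
book_ochre [(array([0.584, 0.037, 0.146]), 0.88), (array([ 0.429, -0.552,  0.025]), 0.66)]
book_navy [(array([0.586, 0.06 , 0.15 ]), 0.7)]
book_grey [(array([0.586, 0.005, 0.142]), 0.57), (array([ 0.61 , -0.481,  0.054]), 0.52)]
drawer_unit [(array([0.65 , 0.202, 0.203]), 0.94)]
tool_case [(array([ 0.497, -0.148,  0.072]), 0.59)]
mug [(array([ 0.611, -0.481,  0.054]), 0.6), (array([0.584, 0.06 , 0.149]), 0.44)]
findings_tub [(array([0.441, 0.531, 0.049]), 0.72)]
top [ 0.27761027 -0.03173785  1.40109303] [ 0.06250379 -0.69772459  0.71194369 -0.04909017]
red_book [(array([ 0.516, -0.044,  0.11 ]), 0.65), (array([ 0.449, -0.548,  0.022]), 0.32)]
red_book_spine [(array([ 0.514, -0.043,  0.11 ]), 0.89)]
red_book_top_edge [(array([ 0.517, -0.039,  0.11 ]), 0.89)]
book_ochre [(array([0.557, 0.045, 0.146]), 0.71), (array([0.555, 0.014, 0.143]), 0.51)]
book_navy [(array([0.569, 0.071, 0.152]), 0.79)]
book_grey [(array([0.557, 0.016, 0.143]), 0.84), (array([0.389, 0.112, 0.006]), 0.29)]
drawer_unit [(array([0.604, 0.196, 0.205]), 0.94)]
tool_case [(array([ 0.472, -0.136,  0.078]), 0.65)]
mug [(array([ 0.612, -0.49 ,  0.045]), 0.56)]
findings_tub [(array([0.434, 0.532, 0.054]), 0.58)]
```

View pics/b.png

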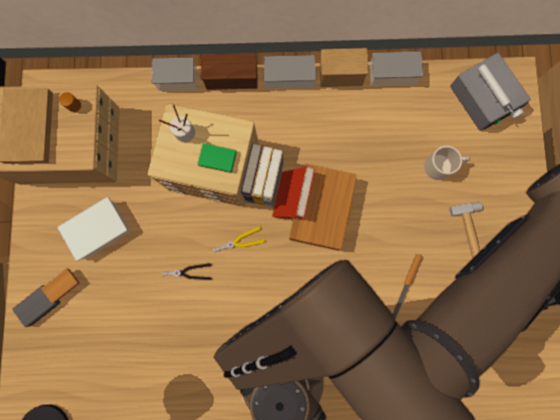

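View pics/c.png

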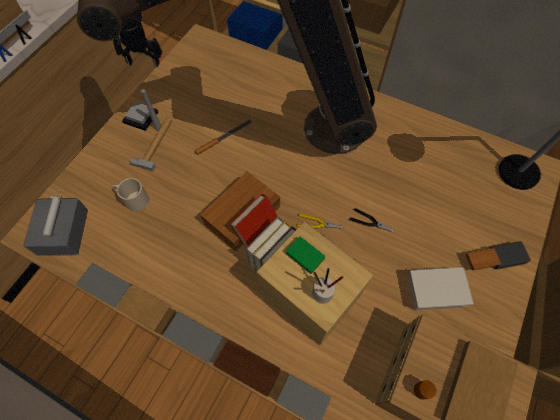

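Top view: row navy/ochre/grey at about (262,175), the red book leans right at (295,195) over the case at (325,205), and the unit is turned roughly −14°. Next is a closer look for the exact pose.

```bash
cat >> h.py <<'E'
def back(n,uv,z,info=None):
    i=info or camera_info(n);K=np.array(i['K'],float);uv=np.atleast_2d(np.array(uv,float))
    d=(uv-K[:2,2])/[K[0,0],K[1,1]];r=d.copy()
    for _ in range(20): r=d/(1+i['k1']*(r**2).sum(1,keepdims=True))
    v=np.c_[r,np.ones(len(r))]@Rq(i['attitude']).as_matrix().T
    e=np.array(i['eye']);return e+v*((z-e[2])/v[:,2:])
E
python3 - <<'E'
from h import *
b=camera('top')
c=b[95:265,140:365];cv2.imwrite('pics/d.png',cv2.resize(c,None,fx=3.5,fy=3.5,interpolation=cv2.INTER_CUBIC)[:,:,::-1])
for l,z in [('book_navy',.154),('book_ochre',.15),('book_grey',.146),('tool_case',.075),('red_book',.12)]:
    o=models.outline_of('top',l)
    if not o: print(l,'none');continue
    m=o[0]['pixels'].astype(np.uint8);p=np.argwhere(m)[:,::-1]
    q=back('top',p,z)[:,:2].astype(np.float32)
    print(l,o[0]['p'],len(p),cv2.minAreaRect(q),cv2.boxPoints(cv2.minAreaRect(q)).round(3).tolist())
# drawer top corners by eye
E
```

```text
book_navy 0.9 562 ((0.5667958855628967, 0.0719439685344696), (0.03547511622309685, 0.15519991517066956), 80.72618865966797) [[0.4869999885559082, 0.06700000166893005], [0.640999972820282, 0.041999999433755875], [0.6460000276565552, 0.07699999958276749], [0.49300000071525574, 0.10199999809265137]]
book_ochre 0.79 604 ((0.5610751509666443, 0.0430656298995018), (0.03650722652673721, 0.15977387130260468), 80.44924926757812) [[0.4790000021457672, 0.03799999877810478], [0.6370000243186951, 0.012000000104308128], [0.6430000066757202, 0.04800000041723251], [0.48500001430511475, 0.07400000095367432]]
book_grey 0.78 791 ((0.5546368956565857, 0.01062057912349701), (0.04176093265414238, 0.15924498438835144), 77.68099975585938) [[0.47200000286102295, 0.007000000216066837], [0.628000020980835, -0.027000000700354576], [0.6370000243186951, 0.014000000432133675], [0.48100000619888306, 0.04800000041723251]]
tool_case 0.56 3629 ((0.48232007026672363, -0.13068664073944092), (0.15241886675357819, 0.22833912074565887), 74.17494201660156) [[0.35199999809265137, -0.17299999296665192], [0.5709999799728394, -0.23499999940395355], [0.6129999756813049, -0.08799999952316284], [0.3930000066757202, -0.026000000536441803]]
red_book 0.61 1612 ((0.5182518362998962, -0.04289459437131882), (0.08729381859302521, 0.15759526193141937), 76.42901611328125) [[0.4309999942779541, -0.06700000166893005], [0.5849999785423279, -0.10400000214576721], [0.6050000190734863, -0.01899999938905239], [0.4519999921321869, 0.017999999225139618]]
```

View pics/d.png

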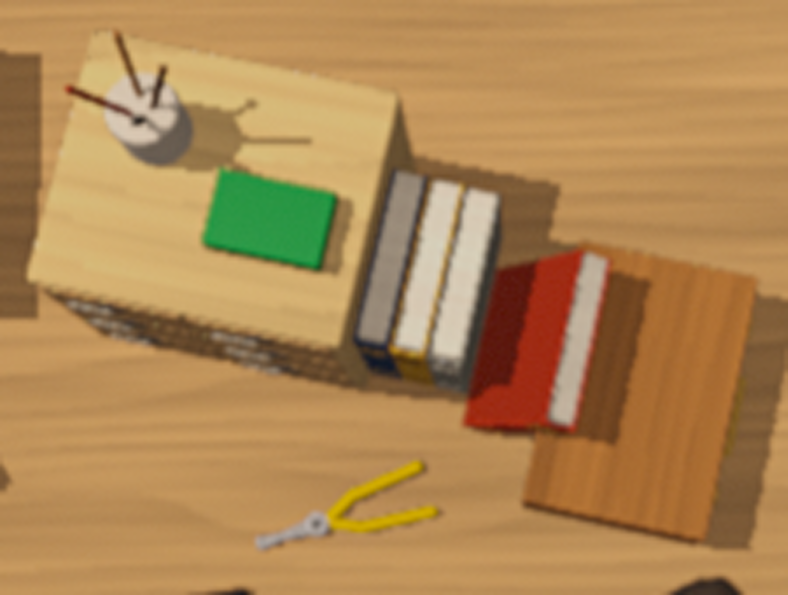

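```bash
python3 - <<'E'
from h import *
def f(n,c,z):
    p=back('top',np.array(c)/3.5+[140-.36,95-.36],z)[:,:2]
    print(n,p.round(4).tolist(),'mid',p.mean(0).round(4))
    return p
def yaw(v): return np.degrees(np.arctan2(v[1],v[0])).round(2)
D=f('drawer',[(97,30),(400,97),(340,348),(30,278)],.205)
print(yaw(D[0]-D[3]),yaw(D[1]-D[2]),yaw(D[0]-D[1])-90,yaw(D[3]-D[2])-90)
C=f('case',[(580,243),(757,278),(702,542),(525,505)],.075);print(yaw(C[0]-C[3]),yaw(C[1]-C[2]),yaw(C[0]-C[1])-90)
G=f('grey',[(468,188),(499,195),(463,365),(432,358)],.146);print(yaw(G[0]-G[3]),yaw(G[1]-G[2]))
N=f('navy',[(397,170),(425,175),(386,347),(358,340)],.154);print(yaw(N[0]-N[3]),yaw(N[1]-N[2]))
O=f('ochre',[(432,180),(462,184),(425,353),(395,347)],.150);print(yaw(O[0]-O[3]),yaw(O[1]-O[2]))
E1=f('redouter',[(608,255),(575,430)],.132);print(yaw(E1[0]-E1[1]))
E2=f('redinner',[(583,249),(549,427)],.145);print(yaw(E2[0]-E2[1]))
th=np.radians(-14);
for th in np.radians([-13,-14]):
  M=np.array([[np.cos(th),-np.sin(th)],[np.sin(th),np.cos(th)]])
  dm=D.mean(0)
  for n,p in [('G',G),('N',N),('O',O),('E1',E1),('E2',E2),('C',C)]: print(n,((p.mean(0)-dm)@M).round(4))
E
```

```text
drawer [[0.748, 0.2848], [0.6896, 0.0557], [0.4991, 0.1016], [0.5568, 0.3311]] mid [0.6234 0.1933]
-13.61 -13.56 -14.299999999999997 -14.120000000000005
case [[0.6062, -0.0811], [0.5735, -0.2242], [0.3601, -0.1714], [0.3923, -0.0315]] mid [ 0.483  -0.1271]
-13.07 -13.9 -12.870000000000005
grey [[0.6347, 0.0076], [0.6285, -0.0165], [0.4946, 0.0137], [0.5006, 0.0374]] mid [0.5646 0.0106]
-12.55 -12.71
navy [[0.6482, 0.0623], [0.6436, 0.0406], [0.5085, 0.0721], [0.5144, 0.0935]] mid [0.5787 0.0671]
-13.12 -13.12
ochre [[0.6406, 0.0354], [0.6369, 0.0121], [0.5039, 0.0425], [0.5091, 0.0655]] mid [0.5726 0.0389]
-12.88 -12.9
redouter [[0.5819, -0.1007], [0.4444, -0.0712]] mid [ 0.5131 -0.0859]
-12.07
redinner [[0.584, -0.0807], [0.4454, -0.0511]] mid [ 0.5147 -0.0659]
-12.07
G [-0.0161 -0.1913]
N [-0.0151 -0.133 ]
O [-0.0147 -0.1619]
E1 [-0.0446 -0.2969]
E2 [-0.0476 -0.277 ]
C [-0.0647 -0.3438]
G [-0.0128 -0.1915]
N [-0.0128 -0.1332]
O [-0.0119 -0.1621]
E1 [-0.0394 -0.2976]
E2 [-0.0427 -0.2778]
C [-0.0587 -0.3448]
```

Book row is turned −13.3°, red book is about 30 mm out of line, its top edge is at about (0.513, −0.086). First turn the tool to row axes (tool x = −row y, tool y = −row x) and shut the fingers.

Call:
move_arm(targets=[0, 0, 0, 0, 0, 0, -0.0972, 0, 0, 0, 0, 0, 0, -0.0972, 0, 0, 0, 0, 0, 0, -0.0972, 0, 0, 0, 0, 0, 0, -0.0972, 0, 0, 0, 0, 0, 0, -0.0972, 0, 0, 0, 0, 0, 0, -0.0972, 0, 0, 0, 0, 0, 0, -0.0972, 0, 0, 0, 0, 0, 0, -0.0972, 0, 0, 0, 0, 0, 0, -0.0972, 0, 0, 0, 0, 0, 0, -0.0972])

```text
clock: 2.23
tcp_pos: [0.242, -0.6301, 0.2393]
orientation: [0.0, -0.622, 0.783, 0.0]
force: [-0.7, -0.2, -1.2]
opening: -0.0
finger_force: 0.0
```

```bash
cat >> h.py <<'E'
TH=np.radians(-13.3);X=np.array([np.cos(TH),np.sin(TH)]);Y=np.array([-X[1],X[0]]);D0=np.array([.6234,.1933])
def F(p): d=np.array(p[:2])-D0; return np.array([d@X,d@Y])
def st():
    o=get_obs();M=Rq(o['orientation']).as_matrix()
    print('t',round(o['clock'],2),'F',F(o['tcp_pos']).round(4),'z',round(o['tcp_pos'][2],4),'yawx',np.degrees(np.arctan2(M[1,0],M[0,0])).round(2),'tz',M[:,2].round(3),'f',np.round(o['force'],1),'op',round(o['opening'],4),'j',np.round(o['joint_pos'],2))
E
python3 -c "
from h import *;st()"
```

```text
t 2.23 F [-0.1817 -0.889 ] z 0.2393 yawx -103.02 tz [ 0.  0. -1.] f [-0.7 -0.2 -1.2] op -0.0 j [-0.92  0.36  0.01 -0.   -1.22  0.69]
```

Call:
move_arm(targets=[0, -0.028, -0.007, 0, 0, 0, 0, 0, -0.028, -0.007, 0, 0, 0, 0, 0, -0.028, -0.007, 0, 0, 0, 0, 0, -0.028, -0.007, 0, 0, 0, 0, 0, -0.028, -0.007, 0, 0, 0, 0, 0, -0.028, -0.007, 0, 0, 0, 0, 0, -0.028, -0.007, 0, 0, 0, 0, 0, -0.028, -0.007, 0, 0, 0, 0, 0, -0.028, -0.007, 0, 0, 0, 0, 0, -0.028, -0.007, 0, 0, 0, 0])

```text
clock: 3.07
tcp_pos: [0.375, -0.3724, 0.2395]
orientation: [0.0, -0.62, 0.784, -0.0]
force: [-0.0, -0.3, 0.9]
opening: -0.0
finger_force: 0.0
```

Call:
move_arm(targets=[0, -0.028, -0.007, 0, 0, 0, 0, 0, -0.028, -0.007, 0, 0, 0, 0, 0, -0.028, -0.007, 0, 0, 0, 0, 0, -0.028, -0.007, 0, 0, 0, 0, 0, -0.028, -0.007, 0, 0, 0, 0, 0, -0.028, -0.007, 0, 0, 0, 0, 0, -0.028, -0.007, 0, 0, 0, 0, 0, -0.028, -0.007, 0, 0, 0, 0, 0, -0.028, -0.007, 0, 0, 0, 0, 0, 0, 0, 0, 0, 0, 0])

```text
clock: 3.9
tcp_pos: [0.4958, -0.1398, 0.2395]
orientation: [0.001, -0.622, 0.783, -0.0]
force: [0.2, -1.3, -0.4]
opening: -0.0001
finger_force: 0.0
```

```bash
python3 - <<'E'
from h import *
st(); save('wrist','w1.png');print(camera_info('wrist')['eye'])
E
```

```text
t 3.9 F [-0.0475 -0.3535] z 0.2395 yawx -103.14 tz [ 0.001  0.    -1.   ] f [ 0.2 -1.3 -0.4] op -0.0001 j [ 0.11  0.09 -0.34 -0.   -1.14 -0.34]
[ 0.47893929 -0.21378185  0.37513323]
```

View pics/w1.png

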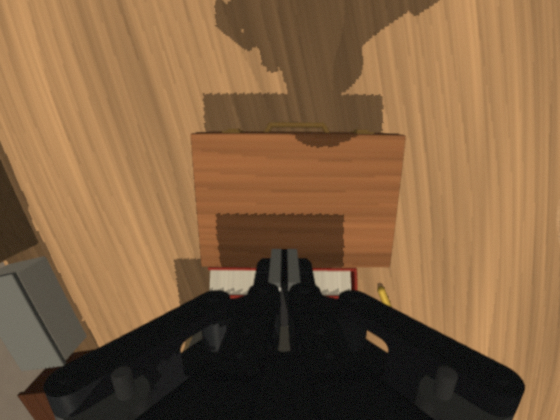

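The red top edge runs along row 268, columns 209–357, parallel to the tool axes, with the fingers at column 285 (its middle).

```bash
python3 - <<'E'
from h import *
st()
for p in back('wrist',[(209,269),(357,267),(284,268)],.132): print(p.round(4),F(p).round(4))
E
```

```text
t 3.95 F [-0.0482 -0.3549] z 0.2394 yawx -103.11 tz [ 0.  0. -1.] f [-0.3  0.1  0. ] op -0.0001 j [ 0.1   0.09 -0.34 -0.   -1.14 -0.33]
[ 0.5775 -0.1017  0.132 ] [ 0.0232 -0.2977]
[ 0.4413 -0.0721  0.132 ] [-0.1162 -0.3002]
[ 0.5083 -0.0869  0.132 ] [-0.0475 -0.2992]
```

Call:
move_arm(targets=[0, 0, 0, 0.014, 0, 0, 0, 0, 0, 0, 0.014, 0, 0, 0, 0, 0, 0, 0.014, 0, 0, 0, 0, 0, 0, 0.014, 0, 0, 0, 0, 0, 0, 0.014, 0, 0, 0, 0, 0, 0, 0.014, 0, 0, 0, 0, 0, 0, 0.014, 0, 0, 0, 0, 0, 0, 0.014, 0, 0, 0, 0, 0, 0, 0.013, 0, 0, 0, 0, 0, 0, 0, 0, 0, 0])

```text
clock: 4.78
tcp_pos: [0.4919, -0.1435, 0.1121]
orientation: [-0.001, -0.62, 0.785, 0.001]
force: [-0.3, -0.1, 0.1]
opening: -0.0002
finger_force: 0.0
```

Call:
move_arm(targets=[0, -0.01, 0, 0, 0, 0, 0, 0, -0.01, 0, 0, 0, 0, 0, 0, -0.01, 0, 0, 0, 0, 0, 0, -0.004, 0, 0, 0, 0, 0, 0, -0.004, 0, 0, 0, 0, 0, 0, -0.004, 0, 0, 0, 0, 0, 0, -0.004, 0, 0, 0, 0, 0, 0, -0.004, 0, 0, 0, 0, 0, 0, -0.004, 0, 0, 0, 0, 0, 0, -0.004, 0, 0, 0, 0, 0])

```text
clock: 5.62
tcp_pos: [0.5072, -0.0863, 0.1144]
orientation: [-0.0, -0.62, 0.784, -0.0]
force: [-0.4, -1.3, 0.9]
opening: 0.0002
finger_force: 0.8
```

```bash
python3 -c "
from h import *;st()"
```

```text
t 5.62 F [-0.0488 -0.2988] z 0.1144 yawx -103.3 tz [-0. -0. -1.] f [-0.4 -1.3  0.9] op 0.0002 j [ 0.21  0.22 -0.51  0.   -0.85 -0.45]
```

Call:
move_arm(targets=[0, -0.004, 0, 0, 0, 0, 0, 0, -0.004, 0, 0, 0, 0, 0, 0, -0.004, 0, 0, 0, 0, 0, 0, -0.004, 0, 0, 0, 0, 0, 0, -0.004, 0, 0, 0, 0, 0, 0, -0.004, 0, 0, 0, 0, 0, 0, -0.004, 0, 0, 0, 0, 0, 0, -0.004, 0, 0, 0, 0, 0, 0, -0.004, 0, 0, 0, 0, 0, 0, -0.004, 0, 0, 0, 0, 0])

```text
clock: 6.45
tcp_pos: [0.5173, -0.0479, 0.1174]
orientation: [0.001, -0.621, 0.784, -0.001]
force: [-10.7, -3.1, 31.8]
opening: 0.0003
finger_force: 2.1
```

```bash
python3 - <<'E'
from h import *
st();b=camera('top');s=camera('scene')
cv2.imwrite('pics/e.png',np.hstack([cv2.resize(b[120:260,200:340],(400,400),interpolation=2),cv2.resize(s[160:300,190:330],(400,400),interpolation=2)])[:,:,::-1])
E
```

```text
t 6.45 F [-0.0478 -0.2591] z 0.1174 yawx -103.21 tz [ 0.002 -0.001 -1.   ] f [-10.7  -3.1  31.8] op 0.0003 j [ 0.29  0.22 -0.49  0.   -0.85 -0.52]
```

View pics/e.png

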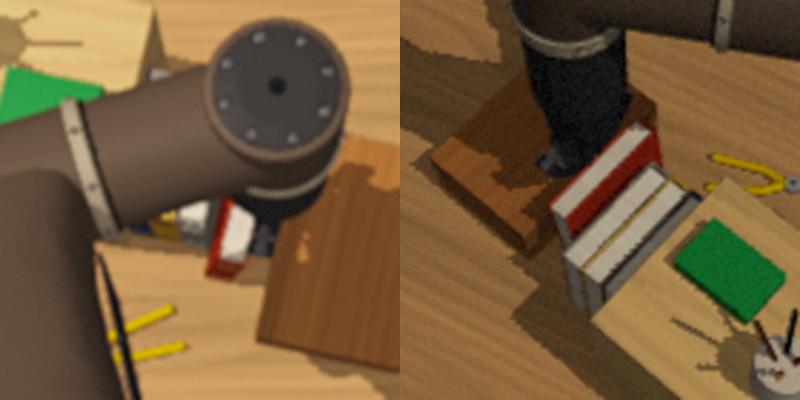

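```bash
python3 - <<'E'
from h import *
st();o=get_obs();print(np.round(o['tau'],1),np.round(o['torque'],2),o['finger_force']);s=camera('scene')
cv2.imwrite('pics/f.png',cv2.resize(s[60:270,170:450],(800,600),interpolation=2)[:,:,::-1])
w=camera('wrist');st()
E
```

```text
t 6.55 F [-0.0478 -0.2587] z 0.1174 yawx -103.2 tz [ 0.003 -0.001 -1.   ] f [-10.2  -1.6  27.7] op 0.0002 j [ 0.29  0.22 -0.49  0.   -0.85 -0.52]
[  1.5 -28.4  20.1   3.2   3.1  -0.2] [-0.33  3.13  0.09] 1.8258506117854267
t 6.65 F [-0.0478 -0.2589] z 0.1174 yawx -103.2 tz [ 0.003 -0.001 -1.   ] f [-9.3 -1.6 27.4] op -0.0004 j [ 0.29  0.22 -0.49  0.   -0.85 -0.52]
```

View pics/f.png

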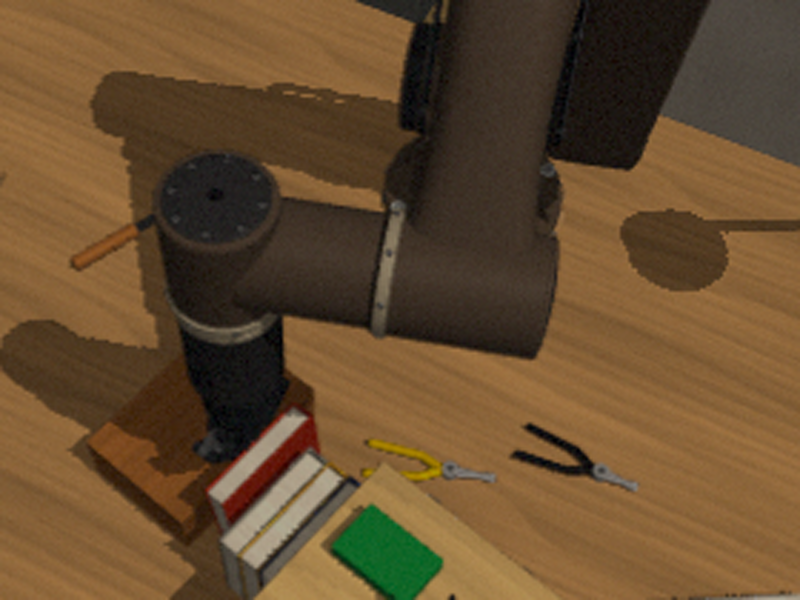

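Force of 27 N upward: the book's edge has likely caught under a step on the finger as it rose. I raise the tool slowly to relieve it.

Call:
move_arm(targets=[0, 0, 0, -0.002, 0, 0, 0, 0, 0, 0, -0.002, 0, 0, 0, 0, 0, 0, -0.002, 0, 0, 0, 0, 0, 0, -0.002, 0, 0, 0, 0, 0, 0, -0.002, 0, 0, 0, 0, 0, 0, -0.002, 0, 0, 0, 0, 0, 0, -0.002, 0, 0, 0, 0, 0, 0, 0, 0, 0, 0, 0, 0, 0, 0, 0, 0, 0, 0, 0, 0, 0, 0, 0, 0])

```text
clock: 7.48
tcp_pos: [0.5163, -0.0476, 0.1282]
orientation: [-0.0, -0.62, 0.784, 0.0]
force: [-0.6, 0.7, 0.5]
opening: -0.0002
finger_force: 0.0
```

```bash
python3 -c "
from h import *;st()
for n in ['scene','top']:
  camera(n)
  for l in ['red_book_top_edge','book_grey']: print([(F(d['xyz']).round(4),d['xyz'][2].round(3),round(d['p'],2)) for d in models.spot_in(n,l)[:1]])"
```

```text
t 7.48 F [-0.0489 -0.2591] z 0.1282 yawx -103.3 tz [-0. -0. -1.] f [-0.6  0.7  0.5] op -0.0002 j [ 0.29  0.21 -0.48 -0.   -0.88 -0.52]Traceback (most recent call last):
  File "<string>", line 5, in <module>
    for l in ['red_book_top_edge','book_grey']: print([(F(d['xyz']).round(4),d['xyz'][2].round(3),round(d['p'],2)) for d in models.spot_in(n,l)[:1]])
                                                                             ^^^^^^^^^^^^^^^^^
AttributeError: 'float' object has no attribute 'round'
```

Call:
move_arm(targets=[0, -0.002, 0, 0, 0, 0, 0, 0, -0.002, 0, 0, 0, 0, 0, 0, -0.002, 0, 0, 0, 0, 0, 0, -0.002, 0, 0, 0, 0, 0, 0, -0.002, 0, 0, 0, 0, 0, 0, -0.001, 0, 0, 0, 0, 0, 0, -0.001, 0, 0, 0, 0, 0, 0, -0.001, 0, 0, 0, 0, 0, 0, 0, 0, 0, 0, 0, 0, 0, 0, 0, 0, 0, 0, 0])

```text
clock: 8.42
tcp_pos: [0.5193, -0.0349, 0.1283]
orientation: [0.0, -0.621, 0.784, 0.0]
force: [-0.5, -0.1, 0.5]
opening: -0.0
finger_force: 0.0
```

```bash
python3 - <<'E'
from h import *
st();s=camera('scene')
cv2.imwrite('pics/g.png',cv2.resize(s[190:290,190:330],(784,560),interpolation=2)[:,:,::-1])
E
```

```text
t 8.42 F [-0.0488 -0.246 ] z 0.1283 yawx -103.29 tz [-0.  0. -1.] f [-0.5 -0.1  0.5] op -0.0 j [ 0.31  0.21 -0.48 -0.   -0.88 -0.54]
```

View pics/g.png

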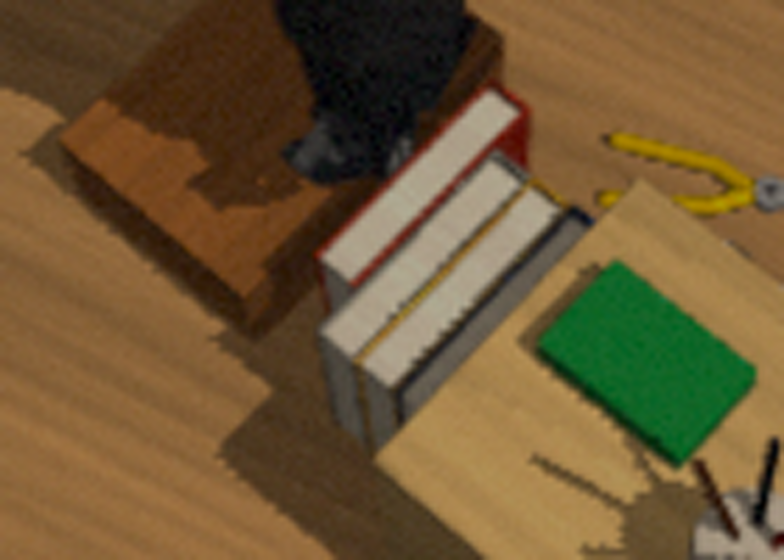

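The red book now stands upright beside the grey one, still out of line towards the robot. I back off, go round in front of the spine, and tilt the fingers so only the tips lead.

Call:
move_arm(targets=[0, 0.01, 0, 0, 0, 0, 0, 0, 0.01, 0, 0, 0, 0, 0, 0.01, 0, 0, 0, 0, 0, 0, 0, 0.034, 0, 0, 0, 0, 0, 0, 0.034, 0, 0, 0, 0, 0, 0, 0.034, 0, 0, 0, 0, 0, 0, 0.034, 0, 0, 0, 0, 0, -0.028, 0, 0, 0, 0, 0, 0, -0.027, 0, 0, 0, 0, 0, 0, 0, 0, 0, 0, 0, 0])

```text
$.targets: bad value
```

Call:
move_arm(targets=[0, 0, 0, 0.0033, 0.035, 0, 0, 0, 0, 0, 0.0033, 0.035, 0, 0, 0, 0, 0, 0.0033, 0.035, 0, 0, 0, 0, 0, 0.0033, 0.035, 0, 0, 0, 0, 0, 0.0033, 0.035, 0, 0, 0, 0, 0, 0.0033, 0.035, 0, 0, 0, 0, 0, 0.0033, 0.035, 0, 0, 0, 0, 0, 0.0033, 0.035, 0, 0, 0, 0, 0, 0.0033, 0.035, 0, 0, 0, 0, 0, 0.0033, 0.035, 0, 0])

```text
clock: 9.3
tcp_pos: [0.5272, -0.0357, 0.1008]
orientation: [0.106, -0.611, 0.773, -0.133]
force: [-88.2, -37.0, -61.9]
opening: -0.0001
finger_force: 0.0
```

```bash
python3 - <<'E'
from h import *
st();s=camera('scene')
for l in ['red_book_top_edge','red_book','red_book_spine','book_grey','book_ochre','book_navy']:
  print(l,[(F(d['xyz']).round(4),round(float(d['xyz'][2]),3),round(d['p'],2)) for d in models.spot_in('scene',l)[:1]])
w=camera('wrist')
cv2.imwrite('pics/i.png',np.hstack([cv2.resize(s[180:290,190:300],(400,400),interpolation=2),cv2.resize(w,(400,300))[:, :] if 0 else cv2.resize(w,(400,400))])[:,:,::-1])
E
```

```text
t 9.3 F [-0.0409 -0.245 ] z 0.1008 yawx -103.36 tz [ 0.327 -0.076 -0.942] f [-88.2 -37.  -61.9] op -0.0001 j [ 0.31  0.09 -1.02  0.81 -0.24 -1.32]
red_book_top_edge [(array([-0.0436, -0.2152]), 0.145, 0.8)]
red_book [(array([-0.0438, -0.2177]), 0.149, 0.83)]
red_book_spine [(array([-0.0465, -0.2125]), 0.143, 0.57)]
book_grey [(array([ 0.0024, -0.1905]), 0.142, 0.57)]
book_ochre [(array([-0.0006, -0.1624]), 0.147, 0.82)]
book_navy [(array([-0.0086, -0.1377]), 0.149, 0.68)]
```

View pics/i.png

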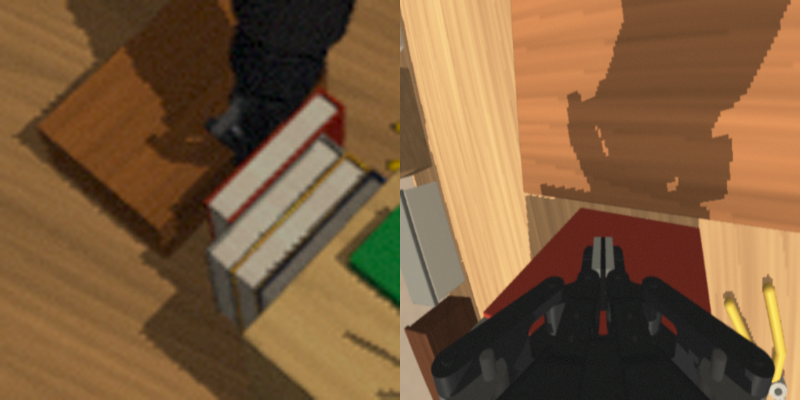

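My first call was one number short and was refused, so the tilt took place beside the book; joint 3 is also at its limit. I undo that tilt along the same path, with a little retreat from the cover.

Call:
move_arm(targets=[0, 0, 0, -0.003, -0.035, 0, 0, 0, 0.001, 0, -0.003, -0.035, 0, 0, 0, 0.001, 0, -0.003, -0.035, 0, 0, 0, 0.001, 0, -0.003, -0.035, 0, 0, 0, 0.001, 0, -0.003, -0.035, 0, 0, 0, 0.002, 0, -0.003, -0.035, 0, 0, 0, 0.002, 0, -0.003, -0.035, 0, 0, 0, 0.004, 0, -0.003, -0.035, 0, 0, 0, 0.004, 0, -0.003, -0.035, 0, 0, 0, 0.004, 0, -0.003, -0.03, 0, 0])

```text
clock: 10.53
tcp_pos: [0.5188, -0.0563, 0.1301]
orientation: [0.002, -0.62, 0.784, -0.003]
force: [0.2, 0.4, -0.5]
opening: -0.0001
finger_force: 0.0
```

```bash
python3 - <<'E'
from h import *
st();print(get_obs()['tau'].round(1) if hasattr(get_obs()['tau'],'round') else get_obs()['tau'])
E
```

```text
t 10.53 F [-0.0443 -0.267 ] z 0.1301 yawx -103.32 tz [ 0.007 -0.003 -1.   ] f [ 0.2  0.4 -0.5] op -0.0001 j [ 0.27  0.21 -0.48  0.01 -0.88 -0.51]
[  1.3 -42.1  23.    6.    0.8  -0.5]
```

Call:
move_arm(targets=[0, 0, 0.028, 0, 0, 0, 0, 0, 0, 0.028, 0, 0, 0, 0, 0, 0, 0.028, 0, 0, 0, 0, 0, 0, 0.028, 0, 0, 0, 0, 0, -0.012, 0, 0, 0, 0, 0, 0, -0.012, 0, 0, 0, 0, 0, 0, -0.012, 0, 0, 0, 0, 0, 0, -0.01, 0, 0, 0, 0, 0, 0, 0, 0, 0.004, 0.03, 0, 0, 0, 0, 0, 0.004, 0.03, 0, 0])

```text
clock: 11.37
tcp_pos: [0.4217, 0.0148, 0.1208]
orientation: [0.021, -0.62, 0.784, -0.028]
force: [-0.8, -0.8, -0.1]
opening: 0.0004
finger_force: 0.0
```

```bash
python3 - <<'E'
from h import *
st()
camera('top')
for l in ['red_book','book_grey','book_ochre','book_navy']:
  print(l,[(F(d['xyz']).round(4),round(float(d['xyz'][2]),3),round(d['p'],2)) for d in models.spot_in('top',l)[:1]])
E
```

```text
t 11.37 F [-0.1552 -0.2201] z 0.1208 yawx -103.35 tz [ 0.068 -0.018 -0.997] f [-0.8 -0.8 -0.1] op 0.0004 j [ 0.56  0.01 -0.77  0.08 -0.75 -0.84]
red_book [(array([-0.0308, -0.23  ]), 0.146, 0.9)]
book_grey [(array([-0.0094, -0.1892]), 0.14, 0.95)]
book_ochre [(array([-0.0084, -0.1604]), 0.148, 0.89)]
book_navy [(array([-0.0082, -0.1884]), 0.141, 0.64)]
```

Call:
move_arm(targets=[0, 0, -0.004, 0.0003, 0, 0, 0, 0, 0, -0.004, 0.0003, 0, 0, 0, 0, 0, -0.004, 0.0003, 0, 0, 0, 0, 0, -0.004, 0.0003, 0, 0, 0, 0, 0, -0.004, 0.0003, 0, 0, 0, 0, 0, -0.004, 0.0003, 0, 0, 0, 0, 0, -0.004, 0.0003, 0, 0, 0, 0, 0, -0.004, 0.0003, 0, 0, 0, 0, 0, -0.003, 0.0003, 0, 0, 0, 0, 0, -0.003, 0.0003, 0, 0, 0])

```text
clock: 12.45
tcp_pos: [0.4576, 0.0043, 0.1206]
orientation: [0.02, -0.619, 0.784, -0.028]
force: [-3.9, 1.0, 2.8]
opening: -0.0
finger_force: 2.5
```

```bash
python3 - <<'E'
from h import *
st();s=camera('scene');b=camera('top')
cv2.imwrite('pics/j.png',np.hstack([cv2.resize(s[180:290,190:300],(400,400),interpolation=2),cv2.resize(b[120:230,220:330],(400,400),interpolation=2)])[:,:,::-1])
E
```

```text
t 12.45 F [-0.1179 -0.222 ] z 0.1206 yawx -103.4 tz [ 0.066 -0.019 -0.998] f [-3.9  1.   2.8] op -0.0 j [ 0.48  0.08 -0.69  0.07 -0.75 -0.77]
```

View pics/j.png

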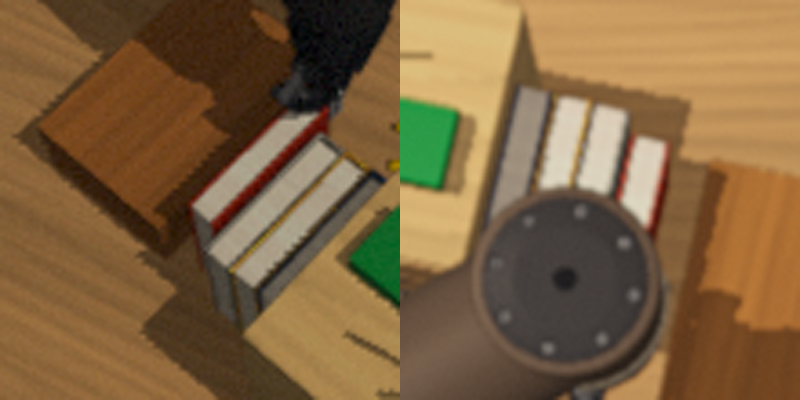

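Red book is sliding in; its fore-edge at crop (638–668,138) still trails grey's (594–627,106).

```bash
python3 - <<'E'
from h import *
for n,c,z in [('navy',[(518,86),(552,92)],.154),('ochre',[(555,95),(590,101)],.15),('grey',[(594,103),(627,109)],.146),('red',[(634,134),(668,142)],.15),('redlow',[(620,198),(655,232)],.15)]:
  p=back('top',np.array([[220+(u-400)/3.636,120+v/3.636] for u,v in c])-.36,z);print(n,[F(q).round(4).tolist() for q in p])
E
```

```text
navy [[0.0535, -0.1192], [0.0542, -0.1451]]
ochre [[0.0535, -0.1474], [0.0544, -0.174]]
grey [[0.0545, -0.1769], [0.0551, -0.2022]]
red [[0.0363, -0.2117], [0.0355, -0.2377]]
redlow [[-0.0136, -0.2118], [-0.0334, -0.2426]]
```

Call:
move_arm(targets=[0, 0, -0.002, 0.0001, 0, 0, 0, 0, 0, -0.002, 0.0001, 0, 0, 0, 0, 0, -0.002, 0.0001, 0, 0, 0, 0, 0, -0.002, 0.0001, 0, 0, 0, 0, 0, -0.002, 0.0001, 0, 0, 0, 0, 0, -0.002, 0.0001, 0, 0, 0, 0, 0, -0.002, 0.0001, 0, 0, 0, 0, 0, -0.002, 0.0001, 0, 0, 0, 0, 0, -0.001, 0.0001, 0, 0, 0, 0, 0, 0, 0, 0, 0, 0])

```text
clock: 13.38
tcp_pos: [0.4747, 0.0006, 0.121]
orientation: [0.021, -0.619, 0.784, -0.028]
force: [-2.3, -0.4, -0.9]
opening: -0.0002
finger_force: 0.7
```

```bash
python3 - <<'E'
from h import *
st()
E
```

```text
t 13.38 F [-0.1004 -0.2217] z 0.121 yawx -103.39 tz [ 0.068 -0.018 -0.998] f [-2.3 -0.4 -0.9] op -0.0002 j [ 0.46  0.11 -0.66  0.07 -0.75 -0.74]
```

Call:
move_arm(targets=[0, 0, 0.005, 0, 0, 0, 0, 0, 0.012, 0, 0, 0, 0, 0, 0, 0.02, 0, 0, 0, 0, 0, 0, 0.01, 0, -0.03, 0, 0, 0, 0.02, 0, -0.01, -0.03, 0, 0, 0, 0.03, 0, -0.01, 0, 0, 0, 0, 0.035, -0.01, -0.01, 0, 0, 0, 0, 0.035, -0.01, -0.01, 0, 0, 0, 0, 0.035, -0.01, 0, 0, 0, 0, 0, 0.03, 0, 0, 0, 0, 0, 0])

```text
clock: 14.22
tcp_pos: [0.5022, -0.0166, 0.1823]
orientation: [0.02, -0.62, 0.784, -0.028]
force: [0.1, 0.3, -0.2]
opening: -0.0002
finger_force: 0.0
```

```bash
python3 - <<'E'
from h import *
st();s=camera('scene');b=camera('top')
cv2.imwrite('pics/k.png',np.hstack([cv2.resize(s[190:290,200:300],(300,300),interpolation=2),cv2.resize(b[130:220,220:310],(500,500),interpolation=2)[:,:][:500]] if 0 else [cv2.resize(s[180:290,190:300],(400,400),interpolation=2),cv2.resize(b[120:230,220:330],(400,400),interpolation=2)])[:,:,::-1])
E
```

```text
t 14.22 F [-0.0697 -0.2322] z 0.1823 yawx -103.36 tz [ 0.066 -0.019 -0.998] f [ 0.1  0.3 -0.2] op -0.0002 j [ 0.39  0.08 -0.51  0.05 -0.92 -0.66]
```

View pics/k.png

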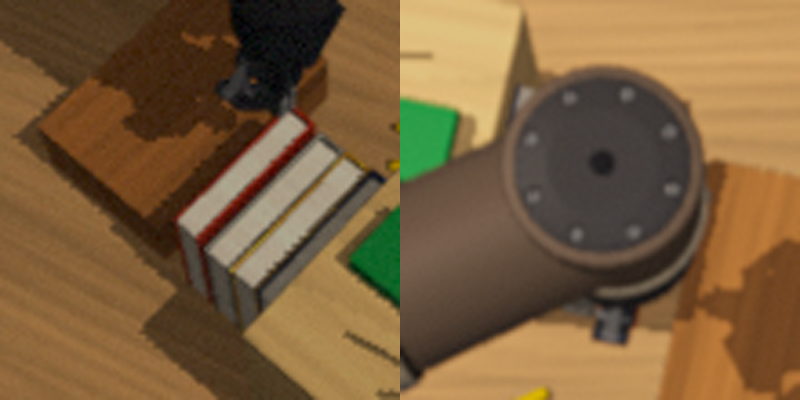

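That list was misaligned, which brought the tool above the books, but clear of them (force zero, tips 24 mm over the tops). Red now looks in line. I rise and move aside for a clear view.

Call:
move_arm(targets=[0, 0, 0, -0.012, 0, 0, 0, 0, 0, 0, -0.012, 0, 0, 0, 0, 0, 0, -0.012, 0, 0, 0, 0, 0.03, 0, 0, 0, 0, 0, 0, 0.03, 0, 0, 0, 0, 0, 0, 0.03, 0, 0, 0, 0, 0, 0, 0.03, 0, 0, 0, 0, 0, 0, 0.03, 0, 0, 0, 0, 0, 0, 0.03, 0, 0, 0, 0, 0, 0, 0.03, 0, 0, 0, 0, 0])

```text
clock: 15.15
tcp_pos: [0.4493, -0.2226, 0.2193]
orientation: [0.021, -0.62, 0.784, -0.028]
force: [0.4, -0.8, 0.5]
opening: 0.0002
finger_force: 0.0
```

```bash
python3 - <<'E'
from h import *
st();b=camera('top')
for l,z in [('book_navy',.154),('book_ochre',.15),('book_grey',.146),('red_book',.15)]:
    o=models.outline_of('top',l)
    if not o: print(l,'none');continue
    p=np.argwhere(o[0]['pixels'])[:,::-1];q=np.array([F(v) for v in back('top',p,z)],np.float32)
    print(l,round(o[0]['p'],2),cv2.minAreaRect(q),np.percentile(q,[2,98],axis=0).round(4).tolist())
cv2.imwrite('pics/l.png',cv2.resize(b[130:220,225:315],(600,600),interpolation=2)[:,:,::-1])
E
```

```text
t 15.15 F [-0.0737 -0.4448] z 0.2193 yawx -103.35 tz [ 0.067 -0.018 -0.998] f [ 0.4 -0.8  0.5] op 0.0002 j [-0.06  0.04 -0.45  0.02 -1.01 -0.19]
book_navy 0.46 ((-0.016503289341926575, -0.13094021379947662), (0.027840014547109604, 0.13973946869373322), 89.10888671875) [[-0.0797, -0.1445], [0.0523, -0.118]]
book_ochre 0.72 ((-0.21966484189033508, -0.13690140843391418), (0.03902546688914299, 0.12059873342514038), 34.062259674072266) [[-0.247, -0.1802], [-0.175, -0.0869]]
book_grey 0.51 ((0.035306237637996674, -0.18815651535987854), (0.030843539163470268, 0.029964322224259377), 11.94067668914795) [[0.0185, -0.2024], [0.0501, -0.1753]]
red_book none
```

View pics/l.png

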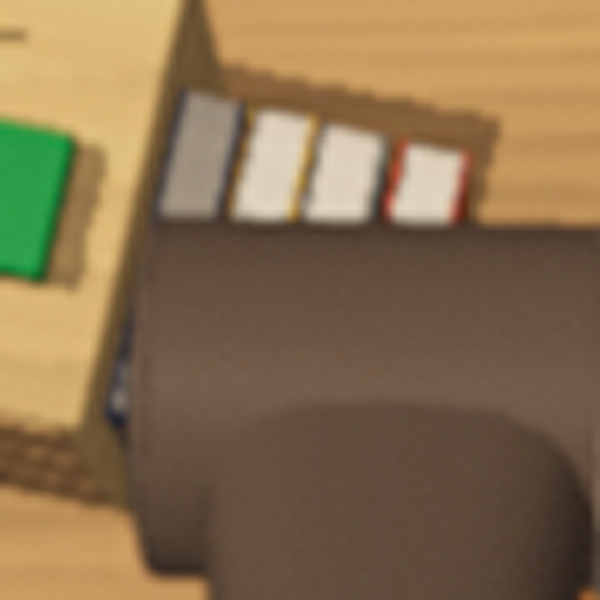

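Fore-edges: navy (185,90)-(243,102), ochre (250,108)-(318,118), grey (322,124)-(388,137), red (398,140)-(470,152); they make one line.

```bash
python3 - <<'E'
from h import *
for n,c,z in [('navy',[(185,90),(243,102)],.154),('ochre',[(250,108),(318,118)],.15),('grey',[(322,124),(388,137)],.146),('red',[(398,140),(470,152)],.15)]:
  p=back('top',np.array([[225+u/6.667,130+v/6.667] for u,v in c])-.36,z);print(n,[F(q).round(4).tolist() for q in p])
def sc(c,z): return [F(q).round(4).tolist() for q in back('scene',np.array([[190+u/3.636,180+v/3.636] for u,v in c])-.36,z)]
# scene (pics/k.png): fore-edge corners at left, spine corners at upper right
print('red',sc([(178,220),(198,240),(313,132),(290,111)],.15))
print('grey',sc([(207,247),(232,270),(342,158),(316,136)],.146))
E
```

```text
navy [[0.054, -0.1199], [0.054, -0.1442]]
ochre [[0.0532, -0.1471], [0.0548, -0.1752]]
grey [[0.0538, -0.1769], [0.054, -0.2045]]
red [[0.0525, -0.2091], [0.0536, -0.2389]]
red [[0.0494, -0.2361], [0.0514, -0.2122], [-0.0804, -0.2067], [-0.0825, -0.2339]]
grey [[0.0501, -0.2041], [0.0514, -0.1759], [-0.0796, -0.1745], [-0.0808, -0.2037]]
```

All four spines agree within about 2 mm, the gap is about 5 mm (limit 14), and yaw is about 2° (limit 5). Handing in.

```bash
python3 -c "
from rig import workorder;print(workorder.job_done())"
```

```text
the job is handed in; nothing more can be done
None
```

The job is handed in, with no verdict returned: by my last measurements the red book stands upright about 5 mm from the row, its spine in line within about 2 mm and turned about 2°. Two mistyped move lists (one refused, one misaligned) led to unplanned motions, one of which briefly took the wrist force to about 114 N against the 120 N limit.

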